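# Clear a jammed heel block from the feed chute

### The arm

A 6-joint arm with a two-finger parallel gripper is mounted at the origin on the work surface. World frame = base frame: x ahead of the robot, y to its left, z up, the work surface at z = 0. Lengths are in mm, angles in degrees, forces in N, time in s.
With the tool pointing down it reaches from about 350 to 850 mm from the base axis. Payload 8.1 kg.
Tool frame: the origin (TCP) lies midway between the tips of the shut fingers; the grasp point (between the pads) lies 19 mm behind it; z points along the fingers, y is the direction in which the jaws open and shut (so a half turn about z gives the same grasp; the last joint's range is limited). The gripper opens to 85 mm and grips with 20 to 120 N. Pads are 22 mm wide; open, the fingers measure 114 mm over their backs; the gripper's body (76 mm by 85 mm) begins 54 mm behind the grasp point. The pads swing forward as they close: fully open they stand 13 mm farther back than shut.
Start: joints at [62.773, 7.471, 85.268, -0, 87.261, -4.893], TCP at [227.981, 555.004, 231.292] pointing down, gripper open.
Joint ranges: [-169.43, 169.43], [-51.17, 129.36], [1.28, 143.12], [-76.62, 256.62], [0, 156.53], [-152.29, 152.29]. Speed limits (degrees/s): [136.94, 136.94, 159.86, 180, 180, 180].

### API

Orientations are given as [roll, pitch, yaw] about the fixed x, y, z axes, in that order (R = Rz(yaw) Ry(pitch) Rx(roll)).
In Python, from bench import r gives the robot as it stands.
- The arm moves only by the shell command python3 -m jog 'ROWS' [FORCE]. ROWS is JSON, a list of rows, each a list of 5 numbers: the shift along the tool's x, y, z in m, then the turn about the tool's z in rad, then the opening, from 0 (shut) to 1 (fully open). A call has 1 to 20 rows; each row is the pose to reach, as a shift and turn from the pose measured when the call began, along the tool's axes at that moment; what a row does not reach only later rows make up. A row lasts 1/10 s, in which the tool goes at most 50 mm and 8.59 degrees, less where a joint would pass 70% of its speed; a pose out of reach is approached as far as the arm can. A call with a gripper value outside its range is refused whole. The fingers move at their own pace and stop on an object; FORCE is the grip in N (left out, the last holds). Time passes only in rows, so rows that repeat a pose let the fingers close. It gives the time, the measured TCP pose, the force and the opening at its end, in the units of the state.
- r.sense(): the state, without advancing time (a new reading comes with each control period).
- r.snapshot(name): name is "scene" or "top"; returns a dict with "pixels" (420x560x3 uint8, red, green, blue), "K" (3x3 intrinsics, pixels), "k1" (the pictures are not rectified: a ray, as slopes to the right and down, at radius r is drawn at 1 + k1 r^2 times it, then the intrinsics apply), "R" (3x3) and "t" (3): a world point X has camera coordinates R X + t. Camera axes: x right, y down, z forward; pixel columns grow to the right and rows downward; lengths in mm; the calibration is good to about 2 mm. A picture is of the moment at which its call begins. There is no depth.
- r.hand_in(): hands the job in, once; it reports no verdict.
The state is a dict: "time": time; "joint_pos": joint angles; "qd": joint speeds; "joint_efforts": joint torques, N m; "tool_pos": TCP position; "tcp_rot": TCP orientation; "ft_force": force on the tool from outside, world axes, zero at the start; "wrist_torque": the same for the moment, N m; "finger_gap": finger opening in mm.
Only numpy, scipy, OpenCV 4.12 (cv2) and the standard library are available. Lean on these libraries where they do the work, as an engineer would, in place of code of your own. Each camera call takes 0.05 s, during which the arm holds its last target.

### The job

A pale tan heel block is stuck under the yellow guard lips at the low end of the sloping feed chute. Nudge it back up the chute from its low end until it is past the guard and the brass spring plunger, then lift it out and set it down gently in the red scrap tray, flat on its base with the black side up. Leave the heel waiting higher up the chute, the good heels in the grey tray, and the last, hammer, jar and cup on the bench where they are.

Things in the scene. Friction and masses are not known exactly. Their poses are not given: they have to be found in the camera images.
- lane: Sloping lane of the blue chute (fixed; its place and turn vary). Origin: middle of the steel floor's top face, at the uphill face of the outlet stops; y points uphill along the floor (slope 0.21 rad), x across, z square to the floor. Lane figures are in this frame, mm. Inside width 60 between 8 thick walls or kerbs; floor 76 wide from y -75 to 310.
- outlet (a point): Lane floor at y -37: middle of the open outlet, y -68 to -8, with only 10 high kerbs at the sides: room for shut fingertips to come down behind the stuck heel. Outlet stops at y -8 to 0: two, 22 high, at the sides, leaving 42 free between them.
- guard_top_end (a point): Lane floor at y 76: uphill end of the two yellow guard lips. They lie over y 0 to 76 at z 43 to 47, reach in from both walls and leave an open slot 42 wide along the lane's middle (x -21 to 21), in which shut fingers can travel uphill. Blue side walls 43 high over y -2 to 98.
- pick_gap (a point): Lane floor at y 149: middle of the pick-out gap, y 98 to 200, where the side kerbs are only 8 high, so that open fingers can take a freed heel across x from above.
- queue_stops (a point): Lane floor at y 203: two stops at the sides, y 200 to 206, 22 high. The waiting heel rests against their uphill side; a freed heel can go no higher than them. Uphill of them the walls are 30 high.
- plunger (a joint): Brass spring plunger in the lane's +x wall at lane y 90, z 22. Its nose (radius 8) stands 5 mm into the lane: 0 when out, up to 0.007 m pressed in; spring 6.3 N plus 0.9 N per mm. It rubs on a passing heel's side (pushing uphill takes about 3 to 15 N) and springs out behind the heel's low face once that is past lane y 95; then it keeps the heel from sliding back.
- stuck_heel: Jammed heel, pale cream and tan layers, black rubber top. Seen from above a D: 56 wide (x), 80 long (y), 40 high, 70 to 170 g. Origin: centre of underside. Flat face at y -40 (downhill), round back (radius 28) to y 40; sides flat from y -40 to 12. Starts on the floor at lane y about 40, axes as the lane's; clear of the lips above lane y 116, past the plunger at 135, at the queue stops at 160.
- queued_heel: Dark brown heel block of the same size and axes, waiting in the lane against the queue stops. Not to be disturbed.
- scrap_tray: Red open scrap tray, empty, fixed: outside 180 (x) by 160 (y) by 35 high, walls and floor 5 thick. Origin: centre of its underside, on the bench. It and the grey tray may change sides.
- good_tray: Grey open tray of the same size, fixed, with two good heels in it. Origin: centre of its underside. Not the place for the stuck heel.
- good_heel_1: Dark brown good heel in the grey tray, same size as the stuck one.
- good_heel_2: The other dark brown good heel in the grey tray.
- last: Green shoe last, 200 long, 55 wide, 90 high, bystander. Origin: under its middle.
- hammer: Hammer lying on the bench, bystander. Origin: under its middle.
- glue_jar: Amber jar, 70 diameter, 90 high, bystander. Origin: centre of its underside.
- nail_cup: Metal cup, 70 diameter, 60 high, bystander. Origin: centre of its underside.
Mind the look-alikes: they are no part of the job. There is more than one size of the scrap_tray; the job needs the smaller.

How it is judged:
By the outcome, as a careful person would: the job done as asked, in the order asked, and still so for the second after the job is handed in, with the robot touching nothing.
It also fails if it takes over 58 s, if anything falls off the work surface, if the arm or the gripper's body presses on something with over 40 N, if the wrist force passes 120 N, or if a joint passes its speed limit or range.

## Working session

There is one attempt and no reset: what is moved stays moved. The work goes in short steps, Python scripts to look and compute and a shell command to move; the robot and the scene stay as the last step left them, time stands still between calls to the robot, and variables do not carry over. Pictures are saved under pics/ and viewed, and the job is handed in when it is done.

```bash
ls; mkdir -p pics; cat > h.py <<'E'
import numpy as np, cv2, json, pickle
def snap(r,n):
    s=r.snapshot(n); s={k:(np.array(v) if not np.isscalar(v) else v) for k,v in s.items()}
    pickle.dump(s,open(f'{n}.pkl','wb')); return s
def load(n): return pickle.load(open(f'{n}.pkl','rb'))
def ray(s,u,v):
    K=s['K'];k=s['k1']
    p=cv2.undistortPoints(np.array([[[u,v]]],float),K,np.array([k,0,0,0.]))[0,0]
    d=s['R'].T@np.array([p[0],p[1],1]); c=-s['R'].T@s['t']
    return c,d/np.linalg.norm(d)
def onz(s,u,v,z):
    c,d=ray(s,u,v); return c+d*(z-c[2])/d[2]
def tri(s1,p1,s2,p2):
    c1,d1=ray(s1,*p1);c2,d2=ray(s2,*p2)
    A=np.stack([d1,-d2],1); x=np.linalg.lstsq(A,c2-c1,rcond=None)[0]
    a=c1+d1*x[0];b=c2+d2*x[1]; return (a+b)/2,np.linalg.norm(a-b)
def proj(s,X):
    c=s['R']@np.array(X,float)+s['t']; p=c[:2]/c[2]; p=p*(1+s['k1']*(p@p))
    return s['K'][0,0]*p[0]+s['K'][0,2],s['K'][1,1]*p[1]+s['K'][1,2]
def save(s,name,box=None,f=1):
    im=s['pixels'][:,:,::-1].astype(np.uint8)
    if box: x0,y0,x1,y1=box; im=im[y0:y1,x0:x1]
    if f!=1: im=cv2.resize(im,None,fx=f,fy=f,interpolation=cv2.INTER_CUBIC)
    cv2.imwrite('pics/'+name,im)
E
python3 - <<'E'
from bench import r
from h import *
for n in('scene','top'):
    s=snap(r,n); save(s,n+'0.png',None,1.4); print(n,s['K'].tolist(),s['k1'],s['R'].round(3).tolist(),(-s['R'].T@s['t']).round(1))
print(r.sense())
E
```

```text
pics
scene [[389.41684218670014, 0.0, 282.291810172451], [0.0, 389.41684218670014, 205.06768344525233], [0.0, 0.0, 1.0]] -0.07135447126832402 [[0.834, 0.552, 0.021], [0.385, -0.555, -0.738], [-0.395, 0.623, -0.675]] [ 847.6 -547.1  731.2]
top [[477.83842702521684, 0.0, 291.3320492523006], [0.0, 477.83842702521684, 210.34562613060174], [0.0, 0.0, 1.0]] -0.12197756951821151 [[-0.006, -1.0, -0.007], [-0.982, 0.008, -0.188], [0.188, 0.006, -0.982]] [ 245.1   12.3 1363.6]
{'time': 0.1, 'joint_pos': array([ 6.27738397e+01,  7.51112727e+00,  8.53258596e+01, -1.84220752e-03,
        8.72613906e+01, -4.89334482e+00]), 'qd': array([ 0.00957655, -0.12300691, -0.24412728, -0.06027735,  0.11820952,
        0.09324419]), 'joint_efforts': array([ 1.49786421e-03, -5.70953000e+01, -5.01942766e+01, -4.90937032e-05,
        8.26100382e-03,  6.51996788e-05]), 'tool_pos': array([227.74773697, 554.53791153, 230.31869645]), 'tcp_rot': array([-1.79901824e+02, -6.55846692e-03,  1.57667268e+02]), 'ft_force': array([ 0.17364146, -0.37981743, -0.89586545]), 'wrist_torque': array([-0.00505777, -0.01687912, -0.00238243]), 'finger_gap': 85.32741250963174}
```

View pics/scene0.png

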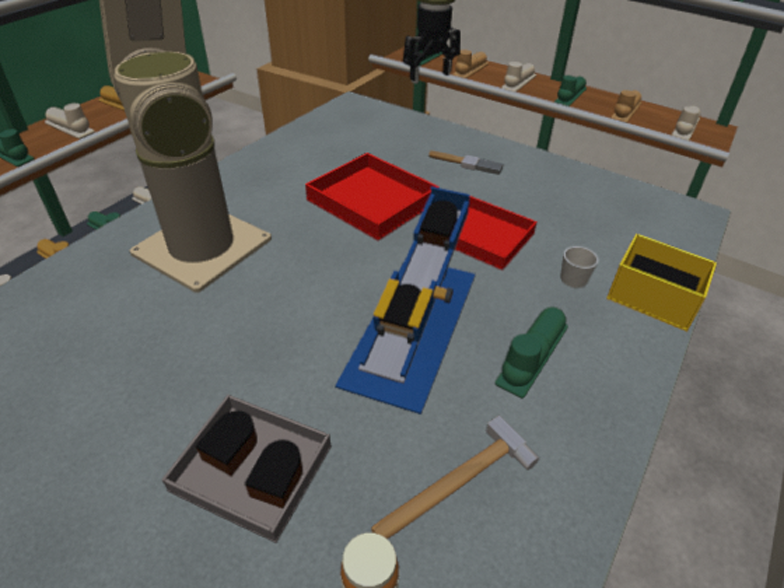

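View pics/top0.png

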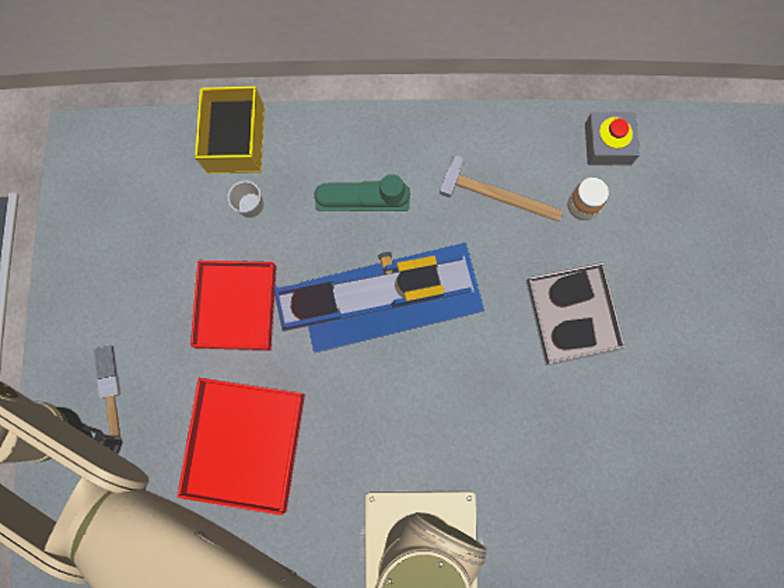

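```bash
python3 - <<'E'
from h import *
save(load('top'),'topc.png',(190,165,350,260),5)
save(load('scene'),'scenec.png',(230,125,350,300),3.4)
save(load('top'),'topt.png',(120,170,230,380),2.8)
E
```

```text
(no output)
```

View pics/topc.png

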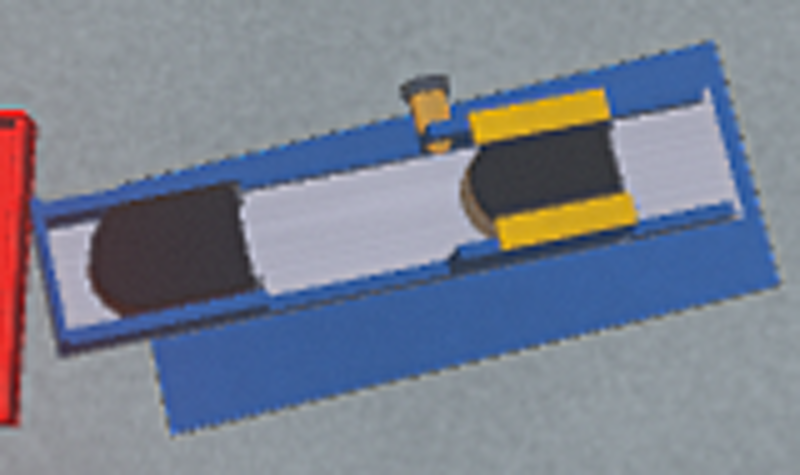

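View pics/scenec.png

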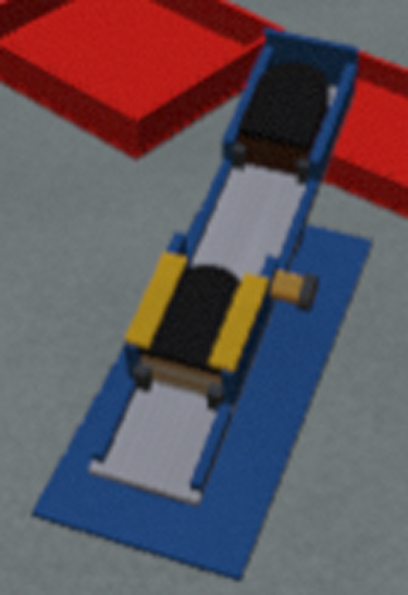

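View pics/topt.png

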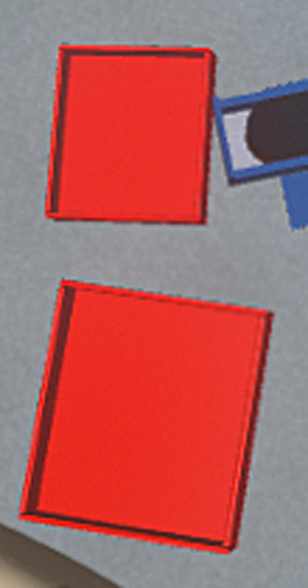

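```bash
cat > lane.py <<'E'
from h import *
T=load('top');S=load('scene')
t=lambda x,y:(x/5+190-.4,y/5+165-.4)
c=lambda x,y:(x/3.4+230-.35,y/3.4+125-.35)
P=[((-21,76,47),t(496,219),c(188,256)),((-21,0,47),t(633,194),c(147,351)),
((21,76,47),t(477,145),c(243,275)),((21,0,47),t(610,122),c(212,363))]
def fit(P):
  L=[];W=[]
  for l,a,b in P:
    X,e=tri(T,a,S,b); print(l,X.round(1),round(e,1)); L.append(l);W.append(X)
  L=np.array(L,float);W=np.array(W)
  s=0.21
  Rx=np.array([[1,0,0],[0,np.cos(s),-np.sin(s)],[0,np.sin(s),np.cos(s)]])
  A=L@Rx.T; Ac=A-A.mean(0);Wc=W-W.mean(0)
  yaw=np.arctan2((Ac[:,0]*Wc[:,1]-Ac[:,1]*Wc[:,0]).sum(),(Ac[:,:2]*Wc[:,:2]).sum())
  Rz=np.array([[np.cos(yaw),-np.sin(yaw),0],[np.sin(yaw),np.cos(yaw),0],[0,0,1]])
  R=Rz@Rx; o=W.mean(0)-R@L.mean(0)
  print('yaw',np.degrees(yaw),'o',o.round(1)); print((W-(L@R.T+o)).round(1).tolist()); return R,o,yaw
if __name__=='__main__':
  for im,nm in((T,'top'),(S,'scene')):
    h=cv2.cvtColor(im['pixels'].astype(np.uint8),cv2.COLOR_RGB2HSV)
    m=cv2.inRange(h,(20,150,120),(32,255,255))
    for q in cv2.findContours(m,cv2.RETR_EXTERNAL,cv2.CHAIN_APPROX_NONE)[0]:
      if cv2.contourArea(q)>40:
        print(nm,cv2.contourArea(q),cv2.approxPolyDP(q,2,True)[:,0].tolist())
  R,o,yaw=fit(P)
  for n in [(0,-37,0),(0,76,0),(0,149,0),(0,40,40),(38,-75,0),(-38,-75,0)]:
    X=R@np.array(n)+o; print(n,X.round(1),np.round(proj(T,X),1),np.round(proj(S,X),1))
  for im in ('top','scene'):
    s=load(im); I=s['pixels'][:,:,::-1].astype(np.uint8).copy(); I=cv2.resize(I,None,fx=5,fy=5,interpolation=cv2.INTER_CUBIC)
    for n in [(38,-75,0),(-38,-75,0),(30,-2,43),(-30,-2,43),(30,98,43),(-30,98,43),(-30,310,30),(30,310,30),(21,0,47),(-21,0,47),(21,76,47),(-21,76,47),(-28,120,40),(28,120,40),(0,-37,0),(0,149,0),(28,163,40),(-28,163,40),(38,206,30),(-38,206,30)]:
      u,v=proj(s,R@np.array(n)+o); cv2.circle(I,(int(u*5+2),int(v*5+2)),3,(0,255,0),-1)
    I=I[165*5:260*5,190*5:350*5] if im=='top' else cv2.resize(I[125*5:300*5,230*5:350*5],None,fx=.68,fy=.68)
    cv2.imwrite(f'pics/ov_{im}.png',I)
E
python3 lane.py
```

```text
top 145.0 [[316, 206], [310, 204], [290, 208], [289, 211], [292, 214], [316, 209]]
top 134.0 [[310, 183], [286, 187], [284, 190], [287, 193], [311, 188]]
top 192.5 [[436, 84], [430, 88], [429, 97], [434, 103], [443, 105], [449, 101], [451, 94], [449, 89], [449, 94], [445, 98], [438, 98], [434, 90], [441, 84]]
top 2551.5 [[143, 63], [139, 111], [179, 113], [141, 114], [147, 121], [165, 122], [148, 123], [185, 122], [187, 74], [182, 62]]
scene 175.5 [[308, 207], [302, 206], [293, 232], [298, 233]]
scene 162.5 [[283, 200], [277, 201], [268, 225], [273, 226]]
scene 3083.5 [[454, 167], [434, 213], [450, 217], [490, 235], [489, 232], [493, 225], [496, 225], [499, 213], [504, 210], [511, 188]]
(-21, 76, 47) [487.9  27.4 127.1] 3.4
(-21, 0, 47) [504.9 -46.2 106.1] 2.8
(21, 76, 47) [528.   36.7 123.7] 1.2
(21, 0, 47) [545.6 -33.5 107.6] 5.8
yaw 13.947354991478083 o [523.2 -30.4  62.2]
[[0.7, 0.3, 3.1], [-0.3, -1.2, -2.1], [-0.1, -0.6, -0.4], [-0.3, 1.4, -0.6]]
(0, -37, 0) [531.9 -65.6  54.5] [321.8 197.3] [277.2 253.8]
(0, 76, 0) [505.3  41.7  78.1] [283.4 205.2] [293.  214.7]
(0, 149, 0) [488.1 111.   93.3] [257.7 210.5] [302.1 192. ]
(0, 40, 40) [515.8  -0.6 109.7] [298.9 198.9] [287.5 217.1]
(38, -75, 0) [577.8 -92.5  46.6] [330.8 182. ] [287.6 272.9]
(-38, -75, 0) [ 504.  -110.8   46.6] [337.9 207.4] [255.5 263.4]
```

View pics/ov_top.png

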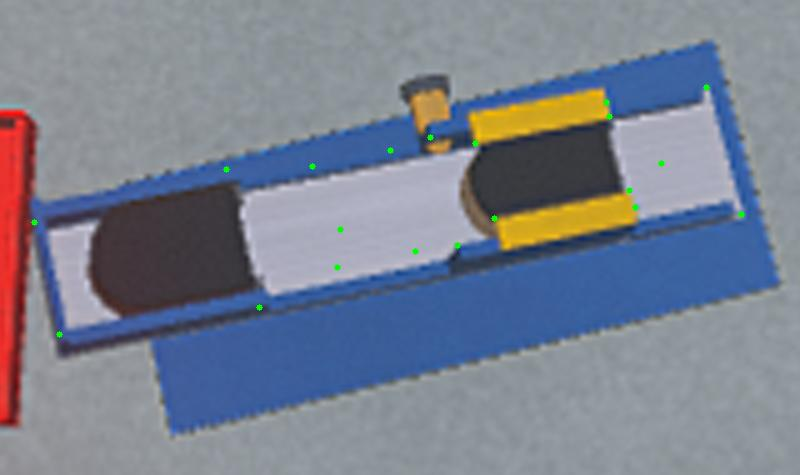

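View pics/ov_scene.png

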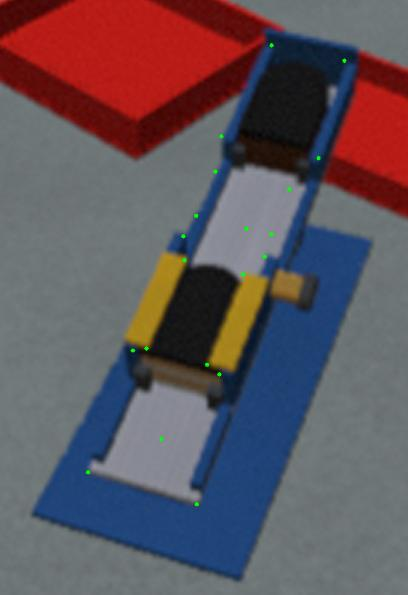

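```bash
sed -i "s/^def fit/P+=[((38,-75,0),t(707,89),c(200,491)),((-38,-75,0),t(741,217),c(91,462)),((-28,206,40),t(258,290),c(241,132)),((28,206,40),t(238,185),c(307,144))]\ndef fit/" lane.py; python3 lane.py | grep -v '^top\|^scene'
```

```text
(-21, 76, 47) [487.9  27.4 127.1] 3.4
(-21, 0, 47) [504.9 -46.2 106.1] 2.8
(21, 76, 47) [528.   36.7 123.7] 1.2
(21, 0, 47) [545.6 -33.5 107.6] 5.8
(38, -75, 0) [575.9 -90.7  56.5] 4.5
(-38, -75, 0) [ 502.7 -108.5   52.9] 4.0
(-28, 206, 40) [450.5 152.6 140.4] 7.8
(28, 206, 40) [503.5 161.8 146.8] 4.1
yaw 13.611685987780382 o [522.6 -29.9  64.1]
[[0.9, -0.4, 1.2], [0.4, -1.8, -4.0], [0.1, -1.0, -2.2], [0.2, 1.1, -2.5], [-0.9, 1.6, 8.0], [-0.3, 1.7, 4.5], [0.5, 1.4, -5.7], [-0.9, -2.5, 0.7]]
(0, -37, 0) [531.2 -65.1  56.4] [321.7 197.4] [277. 253.]
(0, 76, 0) [505.2  42.3  79.9] [283.2 205.1] [293.1 214. ]
(0, 149, 0) [488.4 111.7  95.1] [257.4 210.3] [302.4 191.3]
(0, 40, 40) [515.4  -0.  111.5] [298.7 198.9] [287.5 216.3]
(38, -75, 0) [576.8 -92.3  48.4] [330.8 182.2] [287.3 272.2]
(-38, -75, 0) [ 503.  -110.2   48.4] [337.8 207.7] [255.2 262.5]
```

View pics/ov_top.png

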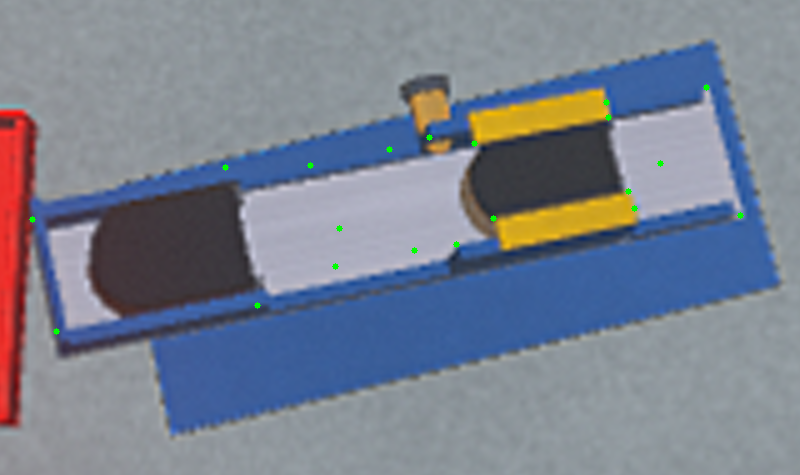

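View pics/ov_scene.png

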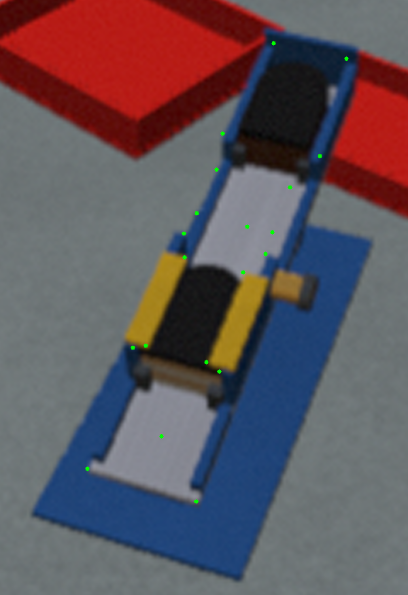

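```bash
python3 - <<'E'
from h import *
from lane import fit,P
R,o,yaw=fit(P)
T=load('top');S=load('scene')
for nm,s in(('top',T),('scene',S)):
  h=cv2.cvtColor(s['pixels'].astype(np.uint8),cv2.COLOR_RGB2HSV)
  m=cv2.inRange(h,(0,170,60),(6,255,255))|cv2.inRange(h,(174,170,60),(180,255,255))
  for q in cv2.findContours(m,cv2.RETR_EXTERNAL,cv2.CHAIN_APPROX_NONE)[0]:
    if cv2.contourArea(q)>300:
      rc=cv2.minAreaRect(q); b=cv2.boxPoints(rc)
      a=cv2.approxPolyDP(q,3,True)[:,0]
      print(nm,rc,a.tolist())
      if nm=='top':
        W=np.array([onz(s,u,v,35)[:2] for u,v in b]); print(W.round(1).tolist(),np.linalg.norm(np.diff(W,axis=0),axis=1).round(),W.mean(0).round(1))
for l in [(38,310,30),(-38,310,30)]: print(l,(R@np.array(l)+o).round(1))
save(T,'tray_small.png',(130,180,210,255),7)
E
```

```text
(-21, 76, 47) [487.9  27.4 127.1] 3.4
(-21, 0, 47) [504.9 -46.2 106.1] 2.8
(21, 76, 47) [528.   36.7 123.7] 1.2
(21, 0, 47) [545.6 -33.5 107.6] 5.8
(38, -75, 0) [575.9 -90.7  56.5] 4.5
(-38, -75, 0) [ 502.7 -108.5   52.9] 4.0
(-28, 206, 40) [450.5 152.6 140.4] 7.8
(28, 206, 40) [503.5 161.8 146.8] 4.1
yaw 13.611685987780382 o [522.6 -29.9  64.1]
[[0.9, -0.4, 1.2], [0.4, -1.8, -4.0], [0.1, -1.0, -2.2], [0.2, 1.1, -2.5], [-0.9, 1.6, 8.0], [-0.3, 1.7, 4.5], [0.5, 1.4, -5.7], [-0.9, -2.5, 0.7]]
top ((171.8918914794922, 318.1486511230469), (78.08952331542969, 87.46025848388672), 9.462322235107422) [[142, 270], [127, 354], [201, 367], [217, 282]]
[[97.3, 477.5], [335.4, 445.3], [299.9, 225.8], [66.2, 262.0]] [240. 222. 237.] [199.7 352.7]
top ((166.0768585205078, 217.23193359375), (57.046836853027344, 63.731544494628906), 3.4682295322418213) [[141, 186], [136, 246], [192, 249], [194, 187]]
[[395.6, 462.3], [581.1, 461.0], [568.9, 292.7], [385.5, 298.1]] [186. 169. 183.] [482.8 378.5]
scene ((352.4871520996094, 167.97128295898438), (50.0173454284668, 40.538970947265625), 20.85445785522461) [[336, 141], [326, 178], [358, 191], [379, 168], [382, 158]]
scene ((263.1307678222656, 136.14614868164062), (81.73888397216797, 53.95510482788086), 29.74488067626953) [[219, 131], [221, 143], [268, 170], [299, 152], [306, 133], [312, 133], [262, 109]]
(38, 310, 30) [489.7 267.6 158. ]
(-38, 310, 30) [415.8 249.7 158. ]
```

View pics/tray_small.png

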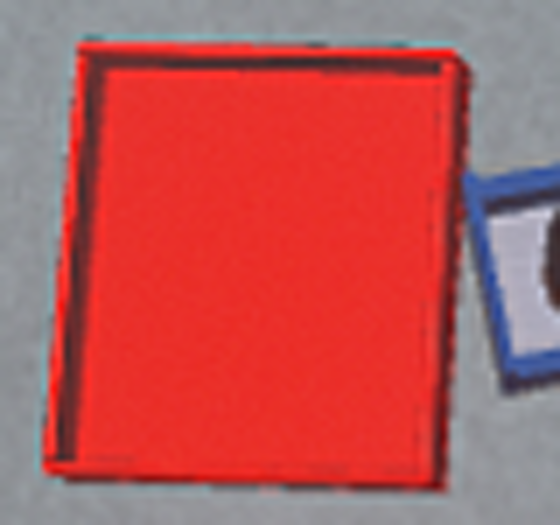

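```bash
python3 -m jog '[[-0.01,-0.01,-0.01,0.02,0],[-0.03,-0.027,-0.02,0.06,0],[-0.06,-0.053,-0.02,0.11,0],[-0.09,-0.08,-0.02,0.16,0],[-0.12,-0.107,-0.02,0.22,0],[-0.15,-0.133,-0.02,0.27,0],[-0.18,-0.16,-0.02,0.33,0],[-0.21,-0.187,-0.02,0.38,0],[-0.24,-0.213,-0.02,0.44,0],[-0.27,-0.24,-0.02,0.49,0],[-0.3,-0.267,-0.02,0.55,0],[-0.33,-0.293,-0.02,0.6,0],[-0.36,-0.32,-0.02,0.65,0],[-0.39,-0.347,-0.02,0.71,0],[-0.42,-0.373,-0.02,0.76,0],[-0.45,-0.4,-0.02,0.82,0],[-0.48,-0.427,-0.02,0.87,0],[-0.505,-0.449,-0.02,0.92,0],[-0.519,-0.4616,-0.02,0.941,0],[-0.519,-0.4616,-0.02,0.941,0]]' 60
python3 - <<'E'
from bench import r
from h import *
for n in('scene','top'):
    s=snap(r,n); save(s,n+'1.png',None,1.4)
print(r.sense())
E
```

```text
time: 2.1
tool_pos: [532.6, -71.4, 250.3]
tcp_rot: [-179.9, 0.1, 103.6]
ft_force: [-0.3, 0.9, -0.4]
finger_gap: -0.0
{'time': 2.2, 'joint_pos': array([-1.28314033e+01, -2.71651269e+00,  9.37281781e+01, -6.40947373e-02,
        8.90809712e+01, -2.66062969e+01]), 'qd': array([ 1.21912694, -0.94187849,  0.59643923,  0.11011638, -0.0407197 ,
        0.10662377]), 'joint_efforts': array([-1.22067042e+00, -4.72090602e+01, -5.06686378e+01, -1.68804056e-01,
       -9.38185654e-02, -2.17408652e-02]), 'tool_pos': array([532.08436161, -69.10048544, 250.62471749]), 'tcp_rot': array([-1.79888472e+02,  1.58102453e-02,  1.03775989e+02]), 'ft_force': array([-0.47955067,  0.0783727 ,  0.25862772]), 'wrist_torque': array([ 0.0462632 ,  0.02363916, -0.04331834]), 'finger_gap': 0.34666948076083676}
```

```bash
python3 -m jog '[[0,0,0.02,0,0],[0,0,0.05,0,0],[0,0,0.08,0,0],[0,0,0.11,0,0],[0,0,0.135,0,0],[0,0,0.15,0,0],[0,0,0.15,0,0]]'
python3 - <<'E'
from bench import r
from h import *
s=snap(r,'scene'); save(s,'scene2.png',(220,110,360,300),3.1)
s=snap(r,'top'); save(s,'top2.png',(190,100,400,260),3.6)
E
```

```text
time: 2.9
tool_pos: [529.8, -67.7, 98.3]
tcp_rot: [-179.7, -0.1, 103.9]
ft_force: [0.5, 0.1, 0.3]
finger_gap: -0.0
```

View pics/scene2.png

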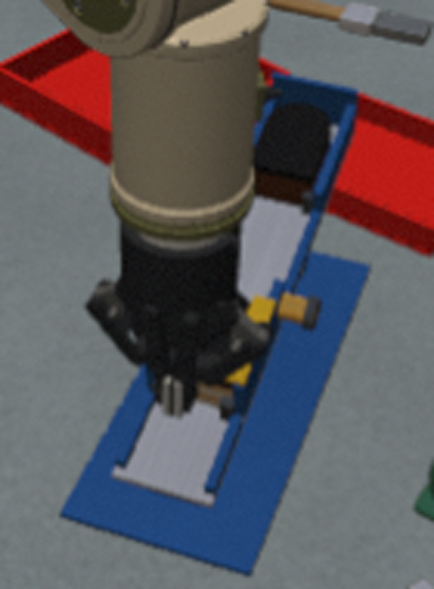

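View pics/top2.png

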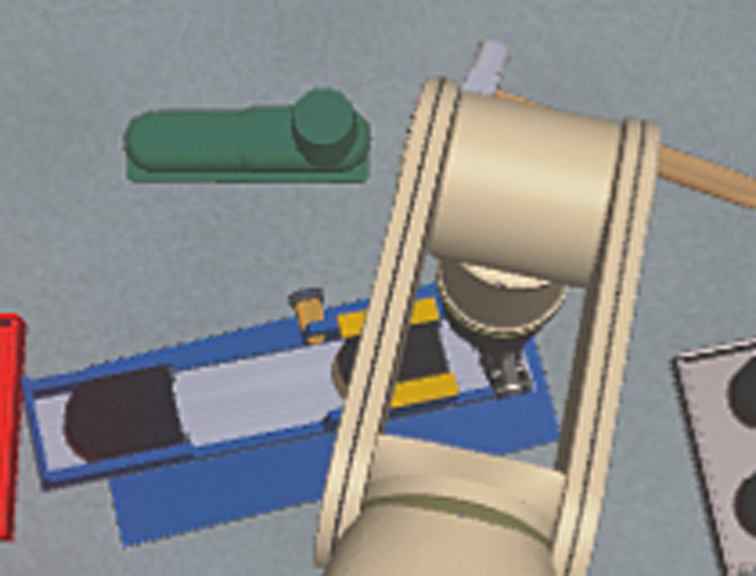

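```bash
python3 - <<'E'
from h import *
s=load('scene')
im=s['pixels'][110:300,220:360,::-1].astype(np.uint8)
im=cv2.resize(im[60:140,20:100],None,fx=7,fy=7,interpolation=cv2.INTER_CUBIC)
c=np.array([529.8,-67.7]);d=np.array([np.cos(np.radians(13.8)),np.sin(np.radians(13.8))])
for k in (0,15,30,45,60):
  for w in (-30,-15,15,30):
    p=c+d*w; u,v=proj(s,[p[0],p[1],98.3+k]); cv2.circle(im,(int((u-240+.5)*7),int((v-170+.5)*7)),2,(0,255,255) if k in(0,30,60) else (0,255,0),-1)
cv2.imwrite('pics/tip.png',im)
E
```

```text
(no output)
```

View pics/tip.png

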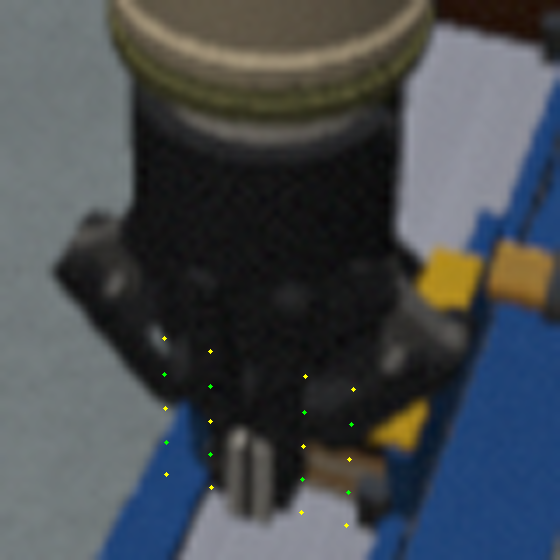

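```bash
python3 -m jog '[[0,0,0.008,0,0],[0,0,0.016,0,0],[0,0,0.019,0,0],[0,0,0.019,0,0]]'
cat > st.py <<'E'
from bench import r
from h import *
R=np.array([[.9711,-.2333,.0497],[.2385,.9498,-.2025],[0,.2085,.978]]);o=np.array([522.8,-30.1,63.5])
s=r.sense(); p=np.array(s['tool_pos']); print('lane',(R.T@(p-o)).round(1),'tcp',p.round(1),'yaw',round(s['tcp_rot'][2],2),'F',np.round(s['ft_force'],1),'gap',round(s['finger_gap'],1),'t',s['time'])
E
python3 st.py
```

```text
time: 3.4
tool_pos: [531.6, -68.6, 81.8]
tcp_rot: [-179.9, -0.0, 103.8]
ft_force: [0.2, -0.2, 0.5]
finger_gap: -0.1
lane [ -0.6 -34.8  26.2] tcp [531.6 -68.6  81.8] yaw 103.83 F [ 0.2 -0.2  0.5] gap -0.1 t 3.4
```

```bash
python3 -m jog '[[0.004,0,-0.0006,0,0],[0.010,0,-0.0016,0,0],[0.015,0,-0.0024,0,0],[0.020,0,-0.0032,0,0],[0.025,0,-0.004,0,0],[0.030,0,-0.0048,0,0],[0.035,0,-0.0056,0,0],[0.035,0,-0.0056,0,0]]'; python3 st.py
```

```text
time: 4.2
tool_pos: [523.7, -34.3, 88.1]
tcp_rot: [-179.9, 0.0, 103.8]
ft_force: [0.1, -2.3, 1.6]
finger_gap: -0.1
lane [-0.1  0.9 25. ] tcp [523.7 -34.3  88.1] yaw 103.85 F [ 0.1 -2.3  1.6] gap -0.1 t 4.2
```

```bash
python3 -m jog '[[0.004,0,-0.0006,0,0],[0.008,0,-0.0013,0,0],[0.012,0,-0.002,0,0],[0.016,0,-0.0026,0,0],[0.020,0,-0.0032,0,0],[0.024,0,-0.0038,0,0],[0.028,0,-0.0045,0,0]]'; python3 st.py
python3 - <<'E'
from bench import r
from h import *
s=snap(r,'scene'); save(s,'scene3.png',(220,110,360,300),3.1)
s=snap(r,'top'); save(s,'top3.png',(190,100,400,260),3.6)
E
```

```text
time: 4.9
tool_pos: [518.0, -9.5, 93.4]
tcp_rot: [-180.0, 0.3, 103.8]
ft_force: [2.3, -17.7, 2.7]
finger_gap: 0.1
lane [ 0.2 26.9 24.9] tcp [518.   -9.5  93.4] yaw 103.81 F [  2.3 -17.7   2.7] gap 0.1 t 4.9
```

View pics/scene3.png

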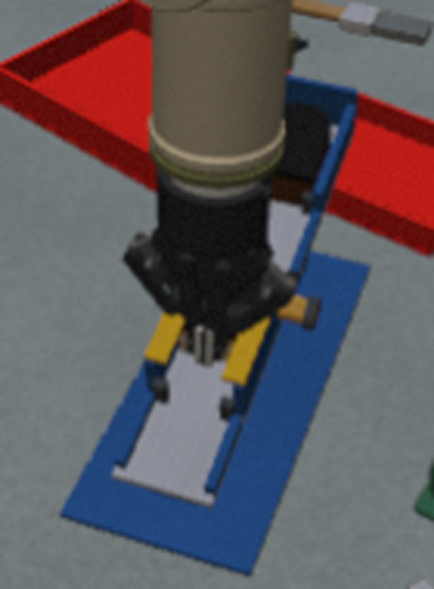

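View pics/top3.png

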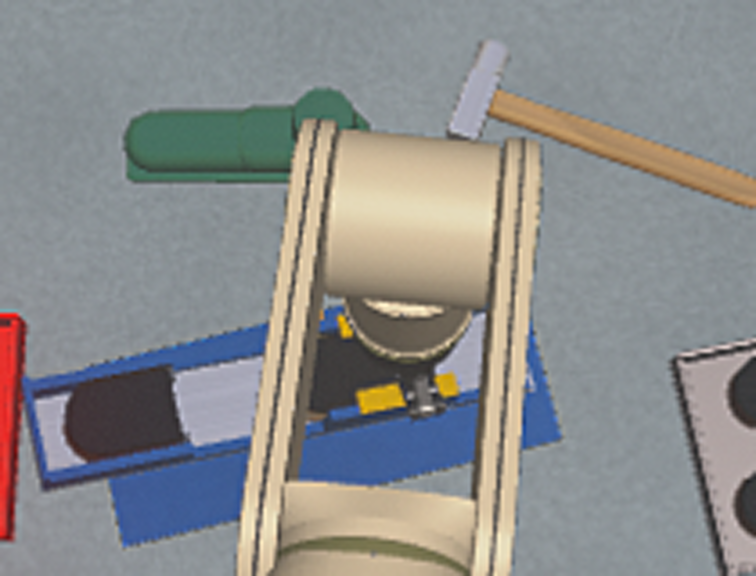

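```bash
python3 -m jog '[[0.004,0,-0.0006,0,0],[0.008,0,-0.0013,0,0],[0.012,0,-0.002,0,0],[0.016,0,-0.0026,0,0],[0.020,0,-0.0032,0,0],[0.024,0,-0.0038,0,0]]'; python3 st.py
python3 - <<'E'
from bench import r
from h import *
s=snap(r,'scene'); save(s,'scene4.png',(220,110,360,300),3.1)
s=snap(r,'top'); save(s,'top4.png',(190,100,400,260),3.6)
E
```

```text
time: 5.6
tool_pos: [512.5, 12.0, 98.1]
tcp_rot: [-180.0, 0.5, 103.8]
ft_force: [-3.5, -19.7, 8.7]
finger_gap: 0.1
lane [ 0.1 49.6 24.8] tcp [512.5  12.   98.1] yaw 103.78 F [ -3.5 -19.7   8.7] gap 0.1 t 5.6
```

View pics/top4.png

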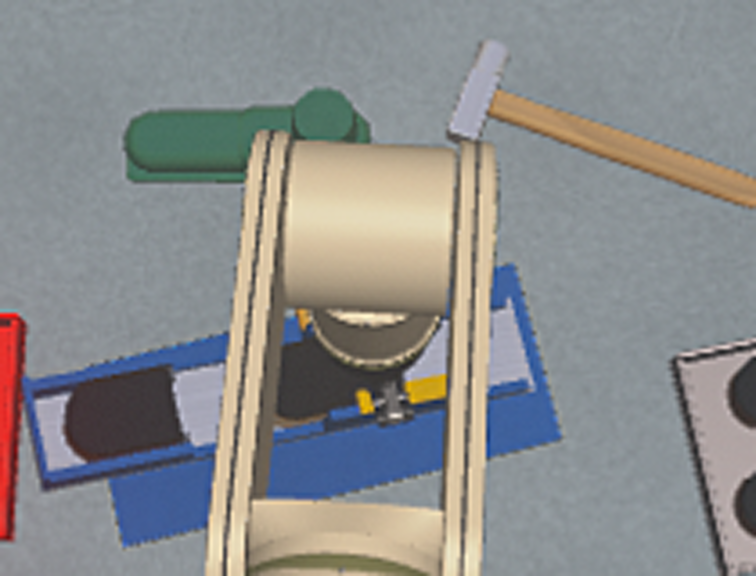

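```bash
python3 -m jog '[[0.004,0,-0.0006,0,0],[0.008,0,-0.0013,0,0],[0.012,0,-0.002,0,0],[0.016,0,-0.0026,0,0],[0.020,0,-0.0032,0,0],[0.024,0,-0.0038,0,0]]'; python3 st.py
python3 - <<'E'
from bench import r
from h import *
s=snap(r,'scene'); save(s,'scene5.png',(220,110,360,300),3.1)
s=snap(r,'top'); save(s,'top5.png',(190,100,400,260),3.6)
E
```

```text
time: 6.3
tool_pos: [506.5, 33.7, 102.6]
tcp_rot: [-179.9, 0.7, 103.7]
ft_force: [-5.0, -20.3, 11.5]
finger_gap: -0.1
lane [-0.6 72.5 24.5] tcp [506.5  33.7 102.6] yaw 103.75 F [ -5.  -20.3  11.5] gap -0.1 t 6.3
```

View pics/top5.png

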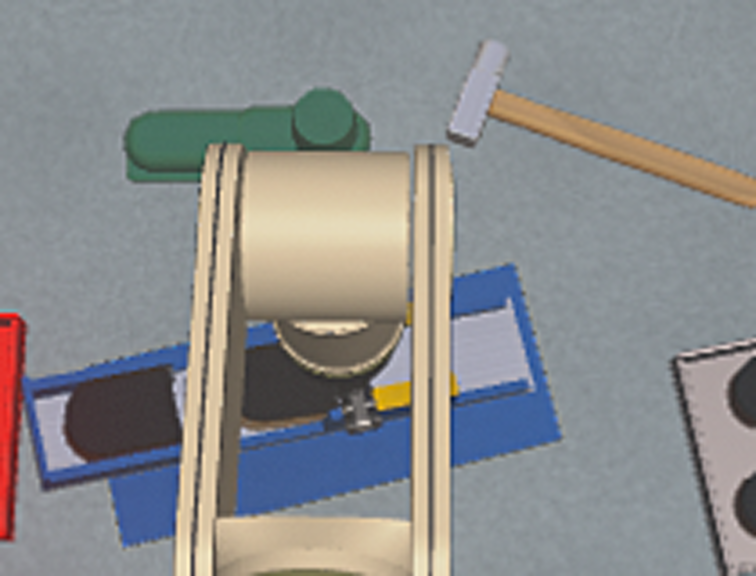

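View pics/scene5.png

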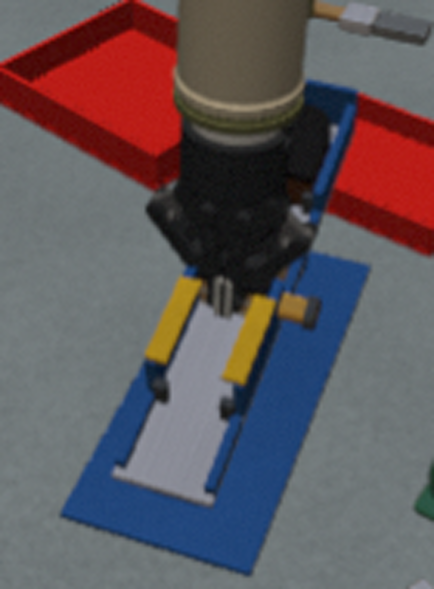

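```bash
python3 -m jog '[[0.003,0,-0.0003,0,0],[0.006,0,-0.0007,0,0],[0.009,0,-0.001,0,0],[0.012,0,-0.0014,0,0],[0.014,0,-0.0017,0,0]]'; python3 st.py
```

```text
time: 6.9
tool_pos: [504.4, 48.4, 105.0]
tcp_rot: [179.9, 0.6, 103.7]
ft_force: [1.9, -8.7, 6.4]
finger_gap: 0.2
lane [ 0.9 87.5 23.8] tcp [504.4  48.4 105. ] yaw 103.74 F [ 1.9 -8.7  6.4] gap 0.2 t 6.9
```

```bash
python3 -m jog '[[0.003,0,-0.0004,0,0],[0.005,0,-0.0006,0,0],[0.006,0,-0.0007,0,0],[0.006,0,-0.0007,0,0]]'; python3 st.py
python3 - <<'E'
from bench import r
from h import *
s=snap(r,'scene'); save(s,'scene6.png',(220,110,360,300),3.1)
s=snap(r,'top'); save(s,'top6.png',(190,100,400,260),3.6)
E
```

```text
time: 7.3
tool_pos: [503.5, 54.0, 106.2]
tcp_rot: [179.8, 0.7, 103.7]
ft_force: [1.5, -6.3, 4.2]
finger_gap: -0.1
lane [ 1.3 93.3 23.8] tcp [503.5  54.  106.2] yaw 103.74 F [ 1.5 -6.3  4.2] gap -0.1 t 7.3
```

View pics/top6.png

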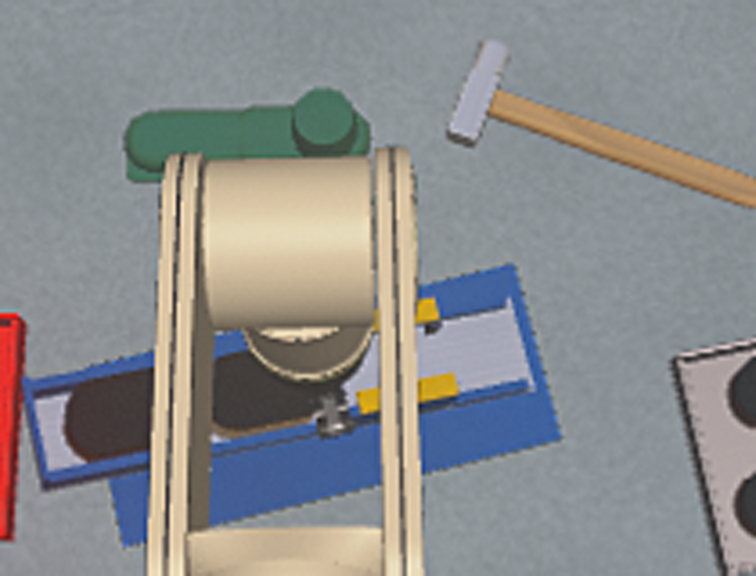

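View pics/scene6.png

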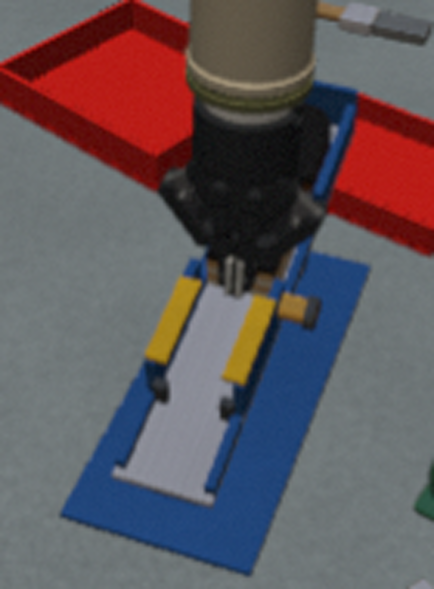

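```bash
python3 -m jog '[[0.002,0,-0.0003,0,0],[0.004,0,-0.0006,0,0],[0.004,0,-0.0006,0,0]]'; python3 st.py; python3 -m jog '[[0,0,0,0,0]]'
```

```text
time: 7.7
tool_pos: [502.7, 57.9, 107.1]
tcp_rot: [179.8, 0.7, 103.7]
ft_force: [1.0, -5.4, 4.2]
finger_gap: -0.2
lane [ 1.5 97.3 23.8] tcp [502.7  57.9 107.1] yaw 103.74 F [ 1.  -5.4  4.2] gap -0.2 t 7.7
time: 7.8
tool_pos: [502.7, 57.9, 107.2]
tcp_rot: [179.8, 0.7, 103.7]
ft_force: [1.0, -3.6, 1.9]
finger_gap: 0.1
```

```bash
python3 -m jog '[[-0.005,0,0,0,0],[-0.012,0,0,0,0],[-0.018,0,-0.005,0,0],[-0.02,0,-0.02,0,0],[-0.02,0,-0.05,0,0],[-0.03,0,-0.09,0,0.3],[-0.06,0,-0.11,0,0.6],[-0.1,0,-0.11,0,1],[-0.14,0,-0.11,0,1],[-0.18,0,-0.11,0,1],[-0.2,0,-0.11,0,1]]'; python3 st.py
python3 - <<'E'
from bench import r
from h import *
s=snap(r,'scene'); save(s,'scene7.png',(220,110,360,300),3.1)
s=snap(r,'top'); save(s,'top7.png',(190,140,350,260),4.8)
E
```

```text
time: 8.9
tool_pos: [550.0, -138.2, 221.3]
tcp_rot: [179.7, 0.8, 103.6]
ft_force: [0.2, 0.9, 0.5]
finger_gap: 85.0
lane [  0.6 -76.1 177.6] tcp [ 550.  -138.2  221.3] yaw 103.62 F [0.2 0.9 0.5] gap 85.0 t 8.9
```

View pics/top7.png

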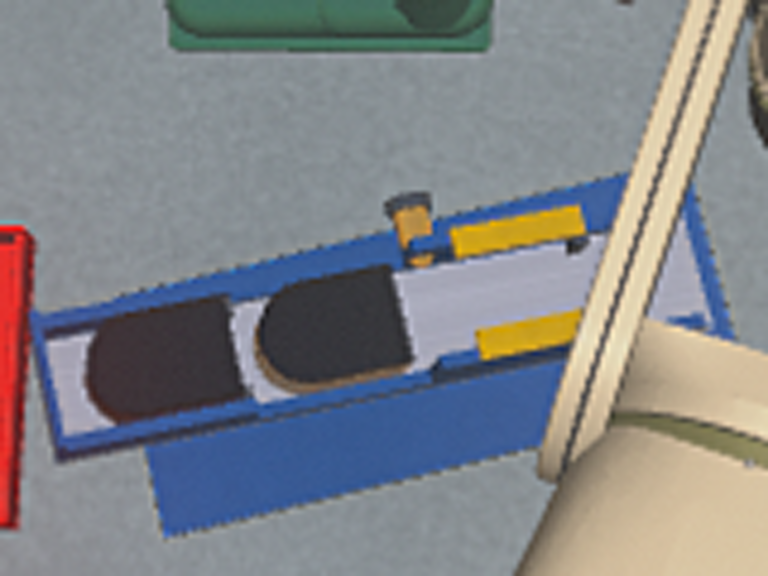

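View pics/scene7.png

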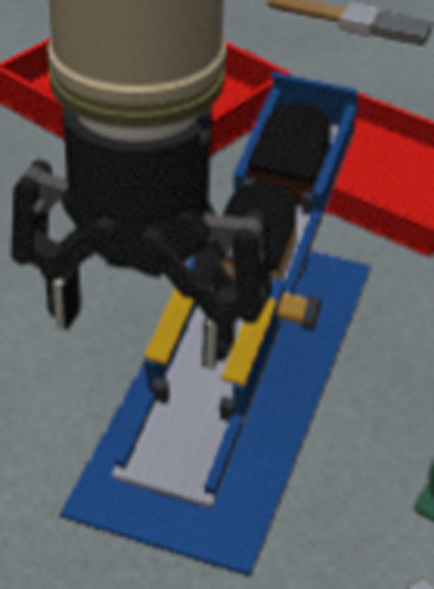

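```bash
python3 - <<'E'
from h import *
R=np.array([[.9711,-.2333,.0497],[.2385,.9498,-.2025],[0,.2085,.978]]);o=np.array([522.8,-30.1,63.5])
T=load('top')
for q in [(388,265),(413,362),(228,297),(252,398),(256,340),(88,370)]:
  c,d=ray(T,q[0]/4.8+190-.4,q[1]/4.8+140-.4); cl=R.T@(c-o);dl=R.T@d
  k=(40-cl[2])/dl[2]; print(q,(cl+dl*k).round(1))
for l in [(0,135,10),(0,143,40),(0,110,0)]: print((R@np.array(l)+o).round(1))
E
```

```text
(388, 265) [ 26.2 112.5  40. ]
(413, 362) [-30.2 112.1  40. ]
(228, 297) [ 26.  203.3  40. ]
(252, 398) [-31.5 203.2  40. ]
(256, 340) [ -0.6 193.8  40. ]
(88, 370) [  1.6 285.8  40. ]
[491.8  96.1 101.4]
[491.4  97.6 132.4]
[497.1  74.4  86.4]
```

```bash
python3 -m jog '[[0.015,0,0,0,1],[0.045,0,0,0,1],[0.08,0,0,0,1],[0.115,0,0,0,1],[0.15,-0.001,0,0,1],[0.185,-0.002,0,0,1],[0.215,-0.003,0,0,1],[0.235,-0.0034,0.01,0,1],[0.2455,-0.0034,0.03,0,1],[0.2455,-0.0034,0.055,0,1],[0.2455,-0.0034,0.07,0,1],[0.2455,-0.0034,0.07,0,1],[0.2455,-0.0034,0.07,0,1]]' 30; python3 st.py
python3 - <<'E'
from bench import r
from h import *
s=snap(r,'scene'); save(s,'scene8.png',(220,90,360,240),4)
s=snap(r,'top'); save(s,'top8.png',(190,140,350,260),4.8)
E
```

```text
time: 10.3
tool_pos: [489.3, 99.5, 148.2]
tcp_rot: [179.8, 0.8, 103.6]
ft_force: [0.3, -1.2, -0.1]
finger_gap: 85.4
lane [ -1.6 148.6  54.9] tcp [489.3  99.5 148.2] yaw 103.57 F [ 0.3 -1.2 -0.1] gap 85.4 t 10.3
```

View pics/scene8.png

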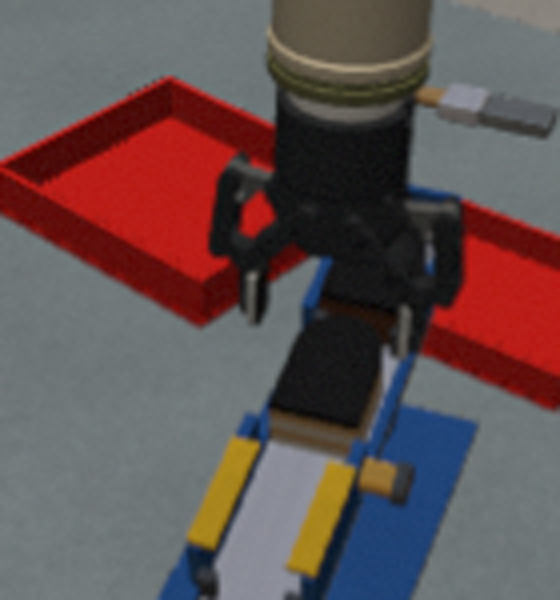

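View pics/top8.png

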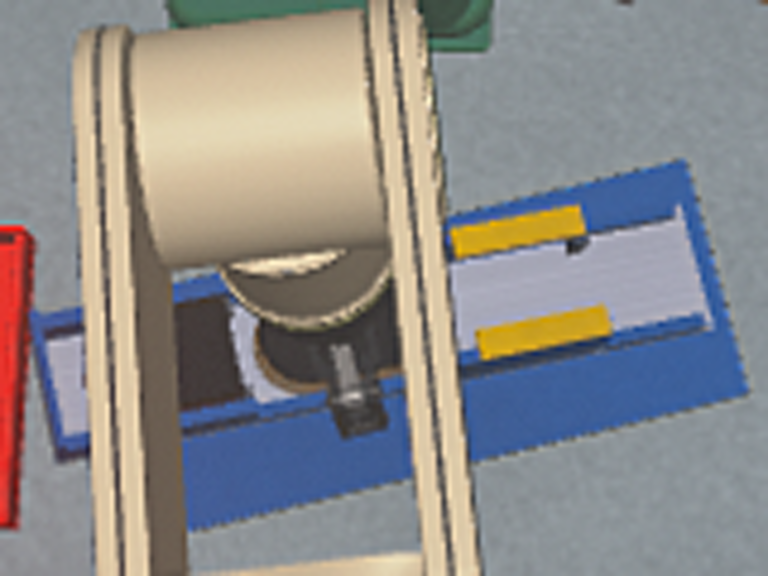

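```bash
python3 -m jog '[[0,0,0.01,0,1],[0,0,0.022,0,1],[0,0,0.034,0,1],[0,0,0.042,0,1],[0,0,0.0455,0,1],[0,0,0.0455,0,1]]'; python3 st.py
python3 - <<'E'
from bench import r
from h import *
s=snap(r,'scene'); save(s,'scene9.png',(220,90,360,240),4)
E
```

```text
time: 11.0
tool_pos: [490.2, 98.5, 102.6]
tcp_rot: [179.7, 0.8, 103.5]
ft_force: [-0.4, 0.4, 1.1]
finger_gap: 85.5
lane [ -1.  138.   10.6] tcp [490.2  98.5 102.6] yaw 103.53 F [-0.4  0.4  1.1] gap 85.5 t 11.0
```

View pics/scene9.png

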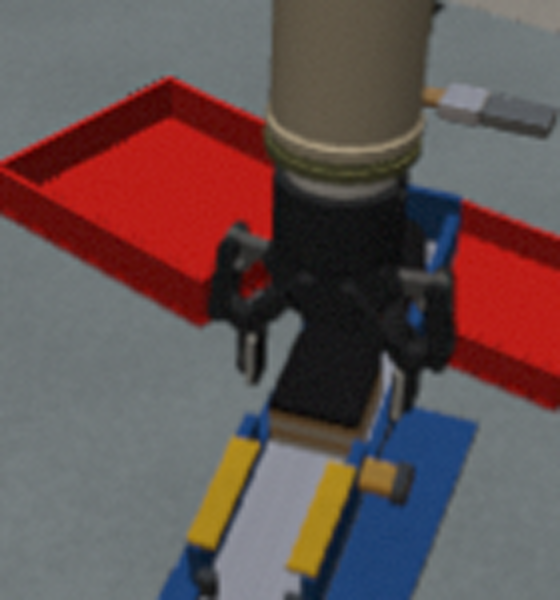

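Fingers straddle the heel (pads at about (250,365) and (400,395) in the crop). Closing gently.

```bash
python3 -m jog '[[0,0,0,0,0.75],[0,0,0,0,0.7],[0,0,0,0,0.65],[0,0,0,0,0.6],[0,0,0,0,0.5],[0,0,0,0,0.5],[0,0,0,0,0.5]]' 30; python3 st.py
python3 - <<'E'
from bench import r
from h import *
s=snap(r,'scene'); save(s,'scene10.png',(220,90,360,240),4)
E
```

```text
time: 11.75
tool_pos: [491.1, 98.7, 104.1]
tcp_rot: [179.6, 0.8, 103.5]
ft_force: [-1.4, 0.4, 6.0]
finger_gap: 55.5
lane [-1.000e-01  1.382e+02  1.200e+01] tcp [491.1  98.7 104.1] yaw 103.53 F [-1.4  0.4  6. ] gap 55.5 t 11.75
```

View pics/scene10.png

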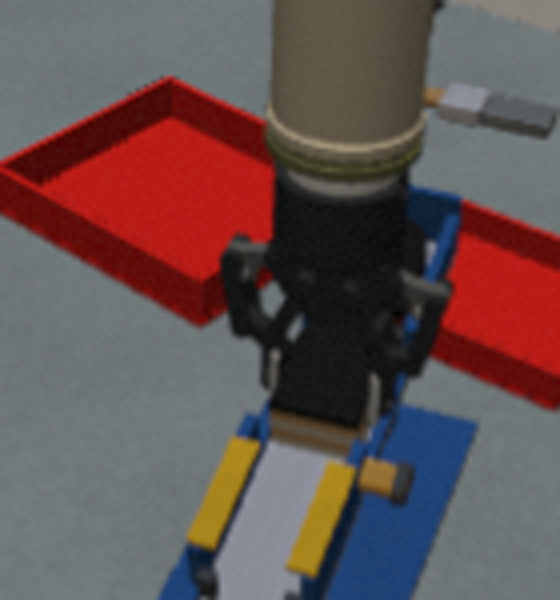

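```bash
python3 -m jog '[[0,0,-0.004,0,0.5],[0,0,-0.012,0,0.5],[0,0,-0.024,0,0.5],[0,0,-0.04,0,0.5],[0,0,-0.06,0,0.5],[0,0,-0.08,0,0.5],[0,0,-0.1,0,0.5],[0,0,-0.12,0,0.5],[0,0,-0.135,0,0.5],[0,0,-0.14,0,0.5],[0,0,-0.14,0,0.5]]' 30; python3 st.py
python3 - <<'E'
from bench import r
from h import *
s=snap(r,'scene'); save(s,'scene11.png',(220,30,360,180),4)
E
```

```text
time: 12.9
tool_pos: [490.1, 100.4, 244.9]
tcp_rot: [179.5, 0.8, 103.5]
ft_force: [0.6, -0.3, -1.9]
finger_gap: 55.5
lane [ -0.6 169.4 149.4] tcp [490.1 100.4 244.9] yaw 103.53 F [ 0.6 -0.3 -1.9] gap 55.5 t 12.9
```

View pics/scene11.png

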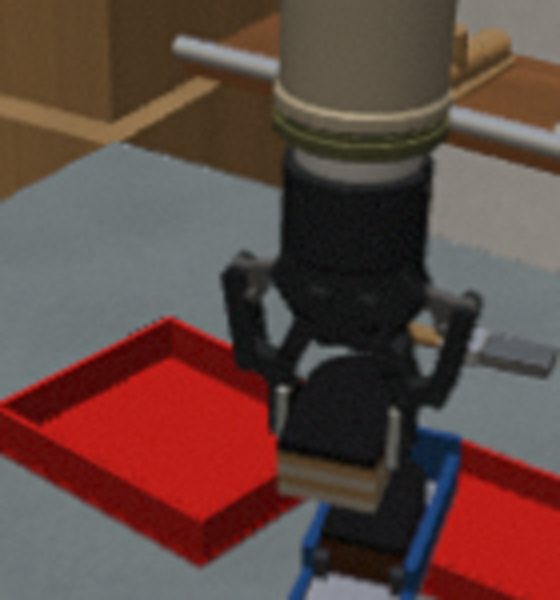

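```bash
python3 -m jog '[[0.005,0.001,0,0,0.5],[0.018,0.004,0,0,0.5],[0.036,0.008,0,0,0.5],[0.056,0.013,0,0,0.5],[0.076,0.017,0,0,0.5],[0.096,0.022,0,0,0.5],[0.116,0.026,0,0,0.5],[0.136,0.031,0,0,0.5],[0.156,0.035,0,0,0.5],[0.176,0.04,0,0,0.5],[0.196,0.0445,0,0,0.5],[0.216,0.049,0,0,0.5],[0.236,0.0535,0,0,0.5],[0.252,0.057,0,0,0.5],[0.263,0.0597,0,0,0.5],[0.267,0.0607,0,0,0.5],[0.267,0.0607,0,0,0.5]]'
python3 -m jog '[[0,0,0.01,0,0.5],[0,0,0.03,0,0.5],[0,0,0.055,0,0.5],[0,0,0.08,0,0.5],[0,0,0.105,0,0.5],[0,0,0.13,0,0.5],[0,0,0.15,0,0.5],[0,0,0.165,0,0.5],[0,0,0.175,0,0.5],[0,0,0.18,0,0.5],[0,0,0.18,0,0.5]]'; python3 st.py
python3 - <<'E'
from bench import r
from h import *
s=snap(r,'scene'); save(s,'scene12.png',(270,60,410,210),4)
s=snap(r,'top'); save(s,'top12.png',(120,140,280,260),4.8)
E
```

```text
time: 14.65
tool_pos: [486.0, 374.4, 240.1]
tcp_rot: [179.7, 0.8, 103.6]
ft_force: [0.2, -0.1, -2.2]
finger_gap: 55.5
time: 15.75
tool_pos: [487.6, 371.9, 59.8]
tcp_rot: [179.7, 0.8, 103.6]
ft_force: [-0.5, -0.4, -1.5]
finger_gap: 55.6
lane [ 61.7 389.3 -86.7] tcp [487.6 371.9  59.8] yaw 103.55 F [-0.5 -0.4 -1.5] gap 55.6 t 15.75
```

View pics/scene12.png

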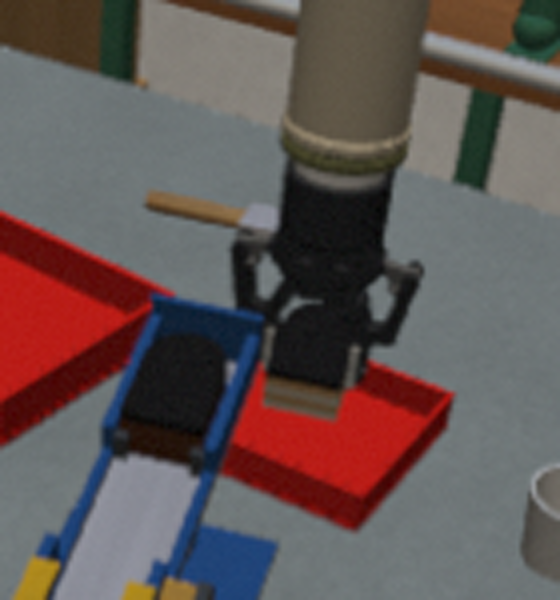

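View pics/top12.png

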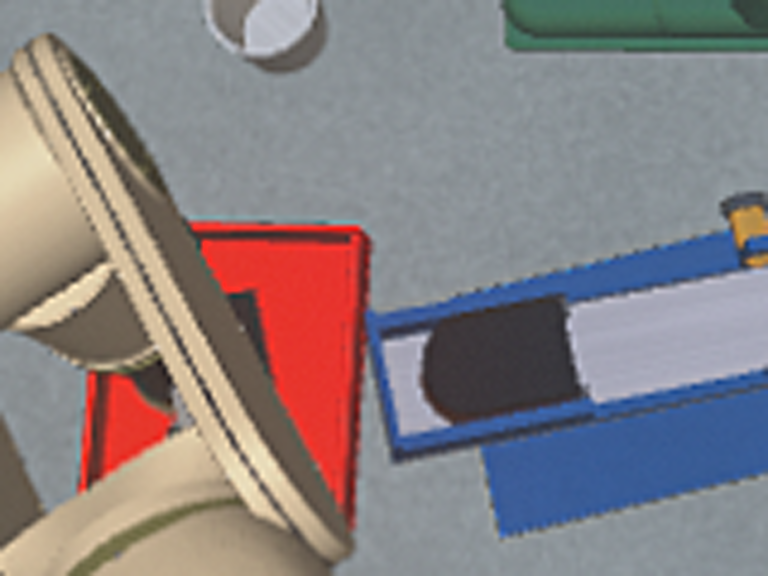

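```bash
python3 -m jog '[[0,0,0.01,0,0.5],[0,0,0.02,0,0.5],[0,0,0.028,0,0.5],[0,0,0.033,0,0.5],[0,0,0.035,0,0.5],[0,0,0.036,0,0.5]]'; python3 -m jog '[[0,0,0.001,0,0.5],[0,0,0.002,0,0.5],[0,0,0.002,0,0.5]]' 20; python3 st.py
python3 - <<'E'
from bench import r
from h import *
s=snap(r,'scene'); save(s,'scene13.png',(290,110,390,200),7)
E
```

```text
time: 16.45
tool_pos: [488.5, 372.0, 24.7]
tcp_rot: [179.6, 0.8, 103.6]
ft_force: [0.9, 0.2, -0.4]
finger_gap: 55.5
time: 16.75
tool_pos: [488.6, 372.0, 22.8]
tcp_rot: [179.6, 0.8, 103.6]
ft_force: [0.1, 0.0, -1.5]
finger_gap: 55.3
lane [  62.7  381.5 -122.9] tcp [488.6 372.   22.8] yaw 103.57 F [ 0.1  0.  -1.5] gap 55.3 t 16.75
```

View pics/scene13.png

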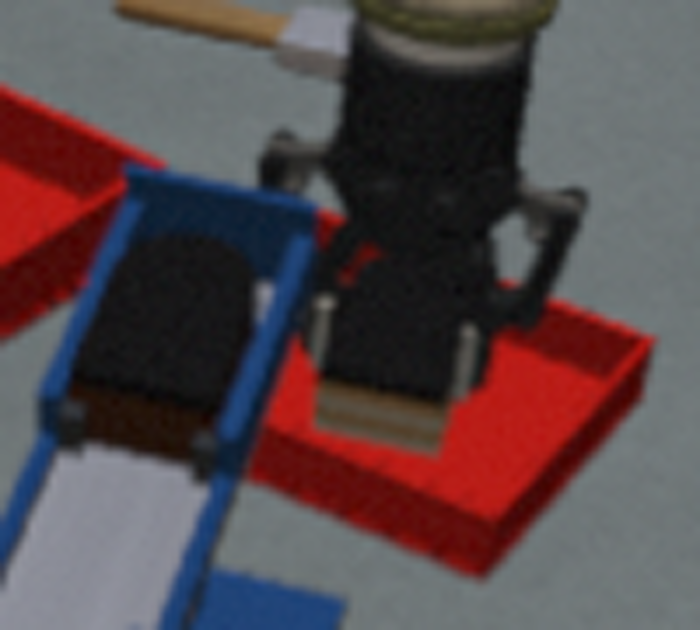

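```bash
python3 -m jog '[[0,0,0.001,0,0.5],[0,0,0.002,0,0.5],[0,0,0.003,0,0.5],[0,0,0.003,0,0.5]]' 20;python3 -m jog '[[0,0,0.001,0,0.5],[0,0,0.002,0,0.5],[0,0,0.003,0,0.5],[0,0,0.003,0,0.5]]' 20; python3 st.py
```

```text
time: 17.2
tool_pos: [488.8, 372.2, 20.6]
tcp_rot: [179.6, 0.8, 103.6]
ft_force: [-1.5, -0.8, 3.2]
finger_gap: 55.4
time: 17.6
tool_pos: [489.1, 373.2, 19.6]
tcp_rot: [179.5, 0.7, 103.6]
ft_force: [-7.0, -0.6, 14.2]
finger_gap: 55.5
lane [  63.5  381.8 -126.3] tcp [489.1 373.2  19.6] yaw 103.58 F [-7.  -0.6 14.2] gap 55.5 t 17.6
```

```bash
python3 -m jog '[[0,0,-0.001,0,0.5],[0,0,-0.001,0,0.5]]' 20; python3 st.py
python3 - <<'E'
from bench import r
from h import *
s=snap(r,'scene'); save(s,'scene14.png',(290,110,390,200),7)
E
```

```text
time: 17.8
tool_pos: [489.4, 373.5, 20.9]
tcp_rot: [179.4, 0.7, 103.6]
ft_force: [0.7, 0.4, -1.6]
finger_gap: 55.7
lane [  63.9  382.3 -125. ] tcp [489.4 373.5  20.9] yaw 103.58 F [ 0.7  0.4 -1.6] gap 55.7 t 17.8
```

View pics/scene14.png

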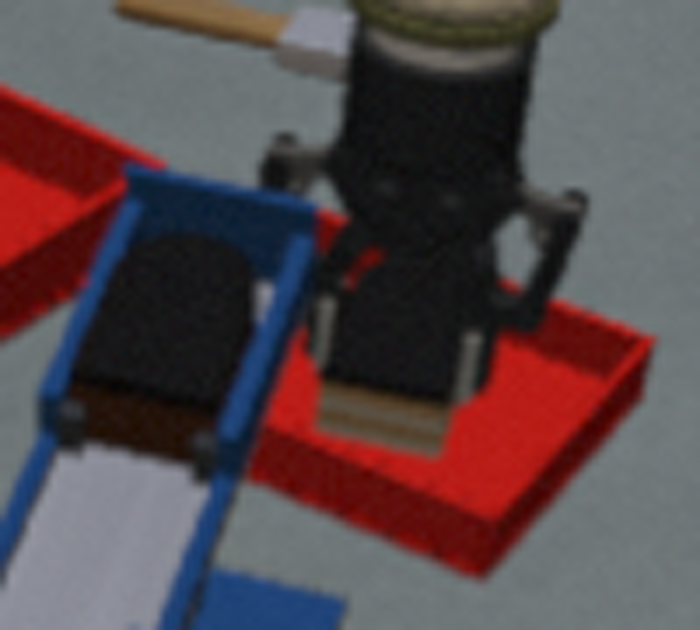

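```bash
python3 -m jog '[[0,0,0.001,0,0.5],[0,0,0.0015,0,0.64],[0,0,0.002,0,0.645],[0,0,0.0025,0,0.65],[0,0,0.003,0,0.65],[0,0,0.0035,0,0.653],[0,0,0.004,0,0.653]]' 20; python3 st.py
```

```text
time: 18.55
tool_pos: [489.4, 374.7, 17.9]
tcp_rot: [179.4, 0.6, 103.6]
ft_force: [-4.8, 3.5, 9.5]
finger_gap: 55.9
lane [  64.1  382.7 -128.2] tcp [489.4 374.7  17.9] yaw 103.59 F [-4.8  3.5  9.5] gap 55.9 t 18.55
```

It is pivoting down (z 17.9, force modest). Continue a little.

```bash
python3 -m jog '[[0,0,0,0,0.655],[0,0,0.0005,0,0.657],[0,0,0.001,0,0.657],[0,0,0.0015,0,0.659],[0,0,0.002,0,0.66],[0,0,0.002,0,0.662]]' 20; python3 st.py
python3 - <<'E'
from bench import r
from h import *
s=snap(r,'scene'); save(s,'scene15.png',(290,110,390,200),7)
E
```

```text
time: 19.15
tool_pos: [489.6, 374.4, 15.6]
tcp_rot: [179.4, 0.6, 103.6]
ft_force: [1.1, -0.4, -0.2]
finger_gap: 56.1
lane [  64.2  382.  -130.4] tcp [489.6 374.4  15.6] yaw 103.58 F [ 1.1 -0.4 -0.2] gap 56.1 t 19.15
```

View pics/scene15.png

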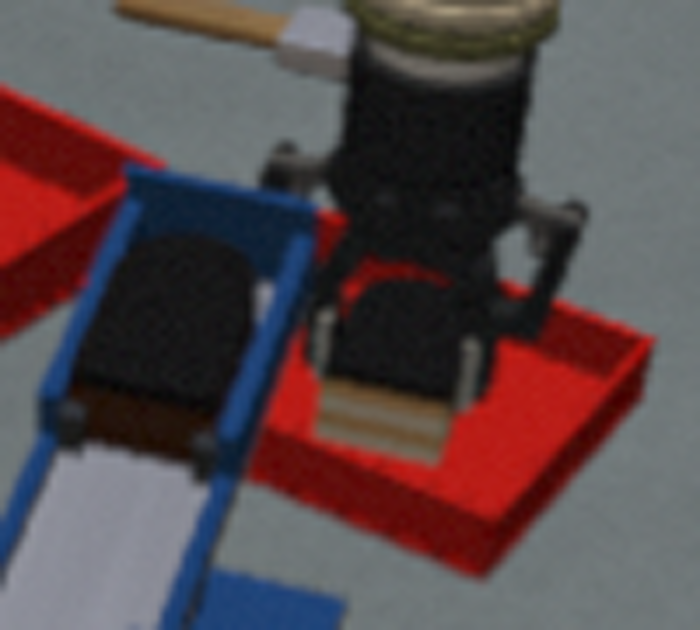

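```bash
python3 -m jog '[[0,0,0,0,0.7],[0,0,0,0,0.75],[0,0,0,0,0.85],[0,0,0,0,0.95],[0,0,0,0,0.95],[0,0,-0.01,0,0.95],[0,0,-0.03,0,0.95],[0,0,-0.06,0,0.95],[0,0,-0.1,0,0.95],[0,0,-0.14,0,0.95],[0,0,-0.18,0,0.95],[0,0,-0.2,0,0.95]]'
python3 -m jog '[[-0.01,-0.03,-0.01,0,0.95],[-0.02,-0.06,-0.01,0,0.95],[-0.03,-0.09,-0.01,0,0.95],[-0.04,-0.13,-0.01,0,0.95],[-0.05,-0.17,-0.01,0,0.95],[-0.055,-0.19,-0.01,0,0.95],[-0.055,-0.19,-0.01,0,0.95]]'
python3 -m jog '[[-0.02,0,0,0,0.95],[-0.06,0,0,0,0.95],[-0.1,0,0,0,0.95],[-0.14,0,0,0,0.95],[-0.18,0,0,0,0.95],[-0.22,0,0,0,0.95],[-0.26,0,0,0,0.95],[-0.28,0,0,0,0.95],[-0.28,0,0,0,0.95]]'
python3 st.py
python3 - <<'E'
from bench import r
from h import *
s=snap(r,'scene'); save(s,'scene16.png',None,1.4)
s=snap(r,'top'); save(s,'top16.png',None,1.4); save(s,'top16c.png',(120,140,280,260),4.8)
E
```

```text
time: 20.4
tool_pos: [488.5, 377.1, 221.7]
tcp_rot: [179.0, 0.5, 103.6]
ft_force: [0.1, 0.1, 0.1]
finger_gap: 80.7
time: 21.1
tool_pos: [314.9, 278.4, 229.9]
tcp_rot: [179.0, 0.4, 103.6]
ft_force: [0.8, 0.4, -0.5]
finger_gap: 81.5
time: 22.0
tool_pos: [381.7, 3.8, 232.8]
tcp_rot: [178.9, 0.5, 103.4]
ft_force: [-0.1, 0.2, -0.9]
finger_gap: 81.3
lane [-129.   100.5  151.7] tcp [381.7   3.8 232.8] yaw 103.38 F [-0.1  0.2 -0.9] gap 81.3 t 22.0
```

View pics/scene16.png

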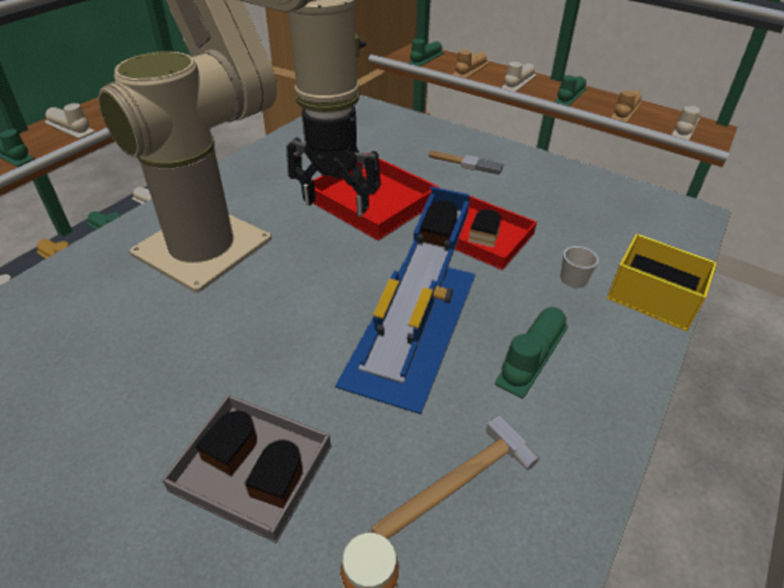

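View pics/top16.png

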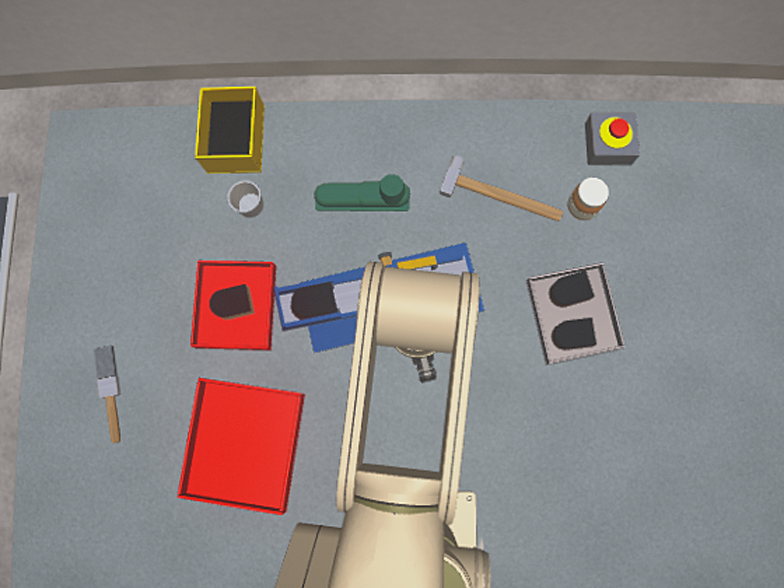

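View pics/top16c.png

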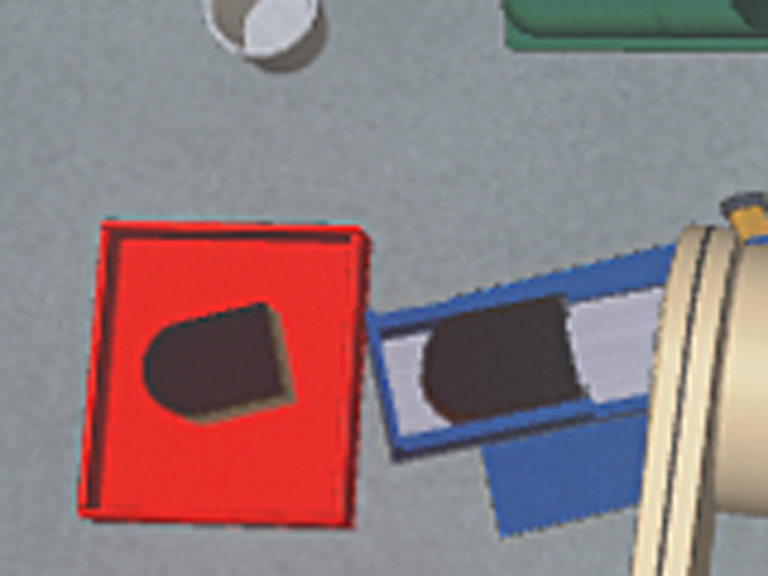

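```bash
python3 -m jog '[[0,0,0,0,0.95],[0,0,0,0,0.95]]'; python3 -c "
from bench import r
print(r.hand_in())"
```

```text
time: 22.3
tool_pos: [381.2, 7.0, 232.7]
tcp_rot: [178.9, 0.4, 103.6]
ft_force: [-0.0, -0.3, -1.0]
finger_gap: 81.0
the job is handed in; nothing more can be done
None
```

The stuck heel is out of the chute and lying flat, black side up, in the smaller red scrap tray. The job was handed in at about 22 s.

I pushed the heel uphill with shut fingers from the outlet, past the guard and the plunger. Then I gripped it in the pick-out gap, lifted it clear and lowered it into the tray.

- **Push:** readings reached about 21 N uphill and 12 N vertical while the plunger rubbed. The heel came to rest with its middle at about lane y 152 to 155, and it stayed there when I backed off.
- **Set-down:** the heel hung tilted by the chute's slope and did not pivot level at 20 N grip. The first touch pressed up to about 14 N, so I backed off 1 mm and eased the grip while lowering until it lay flat. It was then released with almost no force reading.
- **Last pictures:** the heel is wholly inside the tray. By eye, the waiting heel, the two good heels, the last, the hammer, the jar and the cup are where they started, and the robot is touching nothing.
- **Disagreements:** points triangulated from the two views differed by up to about 8 mm. A check against the waiting heel showed my lane frame about 3 mm off along the chute and 2 mm across. I allowed for this at the grasp.

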